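# Latch the gate of the marker crate

## Robot

A 6-joint arm with a two-finger parallel gripper is mounted at the origin on the work surface. World frame = base frame: x ahead of the robot, y to its left, z up, the work surface at z = 0. Lengths are in m, angles in rad, forces in N, time in s.
With the tool pointing down it reaches from about 0.25 to 0.775 m from the base axis. Payload 8.9 kg.
Tool frame: the origin (TCP) lies at the centre of the arm's flange, where the gripper is bolted on; the fingertips stand 173 mm ahead of it and the grasp point (between the pads) lies 155 mm ahead of it; z points along the fingers, y is the line along which they close (so a half turn about z gives the same grasp; the last joint's range is limited). The gripper opens to 85 mm and grips with 20 to 120 N. Pads are 22 mm wide; open, the fingers measure 114 mm over their backs; the gripper's body (76 mm by 85 mm) begins 54 mm behind the grasp point. The pads swing forward as they close: fully open they stand 13 mm farther back than shut.
Start: joints at [-1.457, 0.291, -0.153, 1.127, 0, 1.431], TCP at [0.131, -0.508, 0.405] pointing down, gripper open.
Joint ranges: [-2.52, 2.52], [-0.91, 1.74], [-1.3, 1.37], [-1.96, 2.02], [-1.52, 1.47], [-3.14, 3.14]. Speed limits (rad/s): [2.22, 2.22, 2.79, 3.14, 3.14, 3.14].

## Interface

Orientations are given as a 3x3 rotation matrix whose columns are the frame's x, y, z axes.
In Python, from station import reach, move_linear, move_j, grip, sleep, solve_ik, grab_frame, camera_params, Unreachable, close_job, current_time_s, current_joints, current_qvel, current_joint_efforts, current_tcp_pos, current_orientation, current_contact_force, current_ft_torque, current_gripper_width, current_grip_force gives the robot as it stands. Calls block until the motion is done:
- reach(position, orientation): joint-space move of the TCP to a pose.
- move_linear(position, feed=0.15, ori=None, until_force=None): straight line of the TCP; ori=None keeps the orientation; feed is the mean speed in m/s. With until_force (N) it stops when the force on the tool has changed by that much, and returns True; else False.
- move_j(angles): joint-space move.
- grip(opening, f_grip=None): finger opening in m; f_grip is the grip in N (None keeps the last); returns when the fingers have stopped.
- sleep(seconds).
- solve_ik(position, orientation): joint angles nearest the present ones, or None.
- grab_frame(name): name is "scene" or "top" or "wrist"; returns (picture, depth): 384x512x3 uint8, red, green, blue; 384x512 float32, m along the optical axis (not along the pixel's ray), 0 where there is no reading.
- camera_params(name): a dict with "intrinsics" (3x3 intrinsics, pixels), "distortion" ([k1, k2, p1, p2, k3] as OpenCV has them; the pictures are not rectified), "position" and "attitude" of the camera in the world; the wrist camera has in their place "tool_from_camera" (4x4, takes a point from camera to tool coordinates, whose origin is the TCP and whose axes are the flange's). Camera axes: x right, y down, z forward; pixel columns grow to the right and rows downward; lengths in m; the calibration is good to about 2 mm. A picture is of the moment at which its call begins: read the wrist's pose just before it. camera_params takes no time and is no camera call.
A pose or a line that the arm cannot do raises Unreachable and nothing moves.
- close_job(): hands the job in; it is judged then, once.
Readings, each from a call of its own:
- current_time_s(): time.
- current_joints(): joint angles.
- current_qvel(): joint speeds.
- current_joint_efforts(): joint torques, N m.
- current_tcp_pos(): TCP position.
- current_orientation(): TCP orientation.
- current_contact_force(): force on the tool from outside, world axes, zero at the start.
- current_ft_torque(): the same for the moment, N m.
- current_gripper_width(): finger opening in m.
- current_grip_force(): force on a finger pad.
Only numpy, scipy, OpenCV 4.12 (cv2) and the standard library are available. Lean on these libraries where they do the work, as an engineer would, in place of code of your own. Each camera call takes 0.05 s, during which the arm holds its last target. There are 200 camera calls.

## Task

Shut the front gate of the wooden marker crate: lift the steel latch bar by its upright tab, swing the gate to with the bar raised so that it passes over the striker lip, press it gently against the rubber buffer and let the bar drop fully home into the catch behind the lip, then let go. Keep the load between bar and catch below 20 N at all times (a light press of 8 to 12 N is enough), and leave the tally counter, the mug and the spectacles where they are.

Things in the scene. Friction and masses are not known exactly. Their poses are not given: they have to be found in the camera images.
- crate: Fixed open-topped plywood crate of marker bottles, 227 mm deep (its x), 240 mm wide (its y), walls 120 mm high. Origin on the table under its middle, z up, +x to its back; its front (-x) faces roughly to the robot and is closed by the gate. A steel catch is bolted in a slot on the outside of its right (-y) wall.
- slot_mid (a point): Point fixed on the crate where the notch of the catch would lie at mid-slot: inner face of the striker lip, at bar height (100 mm), 255 mm along -y from the hinge axis. Axes as the crate's. The real catch sits up to 12 mm nearer the front or back (crate x), which is not reported: find it by feel or by eye.
- lip_top (a point): Mid-slot place of the top of the catch's square striker lip (fixed on the crate, so off by up to 12 mm like slot_mid). The lip is 22 mm thick in x, 106 mm high above the table, 247 to 263 mm from the hinge axis; behind it a notch with its floor at 89 mm.
- buffer_face (a point): Mid-slot place of the free face of the sprung rubber buffer behind the notch (same unreported 12 mm), 92 to 140 mm high, 6.8 mm behind the lip. It gives 1 mm per 4 N, 10 mm at most, damped (120 N s/m). The 8 mm bar must push it in 1 to 2 mm (5 to 8 N) before it can drop behind the lip; it then holds the bar to the lip.
- gate (a joint): Swing of the gate about its upright hinge (rad): 0 shut, catch mid-slot, positive as the free edge swings out to the robot; starts at 0.30 to 0.55. Latched: -0.05 to +0.05 by where the catch sits; bar outside the lip: above 0.07. Friction 0.2 N m, damping 0.4 N m s, and a spring opening it with 0.45 N m when shut: let go unlatched, it opens. No other stop than the buffer.
- bar (a joint): Lift of the latch bar about its pivot on the gate (rad): 0 when level, resting on its pin (also when home in the catch), positive as its free end rises, at most 0.45. It falls by its own weight. The free end clears the lip above about 0.10; resting on top of the lip it reads about 0.09.
- gate_hinge (a point): Point on the gate's upright hinge axis, at table height, at the crate's front left corner (crate frame x -112.5, y +105 mm). Its axes turn with the gate: x is normal to the gate, pointing into the crate; -y runs along it to its free edge. The plywood gate is 15 mm thick, 210 mm wide, its top 118 mm above the table.
- bar_pivot (a point): Pivot of the steel latch bar on the gate's outer face, 100 mm above the table; in the gate_hinge frame at x -13.5, y -90 mm. The bar is 8 mm thick, 16 mm high and runs 190 mm along -y from the pivot, past the gate's free edge, to the catch (which meets it about 255 mm from the hinge axis).
- tab_grip (a point): Grasp point on the bar's upright flat steel tab, 105 mm along the bar from the pivot, 58 mm above it (195 mm from the gate hinge; 158 mm above the table with the bar down). Tab 10 mm thick across the gate (its x), 30 mm wide along it (its y), top 20 mm above this point: pinch it from above, fingers closing along its x. Axes turn with gate and bar.
- counter: Chrome hand tally counter, about 45 x 30 x 45 mm, loose bystander; origin under its middle.
- mug: White ceramic mug, 76 mm wide, 88 mm high, loose bystander; origin under its middle.
- glasses: Round wire spectacles lying open on the table, about 130 x 130 mm, loose bystander; origin at the middle of the lenses.

How it is judged:
On the way, in this order (a step that is already met when the one before it is completed fails the run):
1. the latch bar is lifted while the gate is still ajar (value of joint bar above 0.095 rad and value of joint gate above 0.065 rad), for 0.1 s.
2. the gate is brought to, over the lip, with the bar still raised (value of joint bar above 0.06 rad and value of joint gate below 0.055 rad), for 0.1 s.
At the end, for the whole second after the job is handed in: The bar lies level in the catch behind the lip (bar joint below 0.03 rad), the gate is shut (gate joint between -0.065 and 0.055 rad) and at rest (value of joint bar below 0.03 rad and value of joint gate between -0.065 and 0.055 rad and velocity of joint gate between -0.05 and 0.05 rad/s); the robot touches nothing.
It fails at once if the latch bar loads the catch (lip, floor or buffer) with more than 20 N (contact force between bar and crate above 20 N).
It fails at once if the counter moved by more than 20 mm (distance of counter from where it was at the start of the episode above 0.02 m).
It fails at once if the mug moved by more than 20 mm (distance of mug from where it was at the start of the episode above 0.02 m).
It fails at once if the spectacles moved by more than 20 mm (distance of glasses from where it was at the start of the episode above 0.02 m).
It also fails if it takes over 62 s, if anything falls off the work surface, if the arm or the gripper's body presses on something with over 40 N, if the wrist force passes 120 N, or if a joint passes its speed limit or range.

## Working session

There is one attempt and no reset: what is moved stays moved. The work goes in short steps, each a Python script; the robot and the scene stay as the last script left them, time stands still between calls to the robot, and variables do not carry over. Pictures are saved under pics/ and viewed, at most 10 in all, crops included, and the job is handed in when it is done.

```bash
mkdir -p pics; ls; python3 - <<'E'
from station import *
import cv2,numpy as np
for n in("scene","top"):
    p,d=grab_frame(n); cv2.imwrite(f"pics/{n}0.png",p[:,:,::-1]); np.save(f"pics/{n}0.npy",d)
    c=camera_params(n); print(n,{k:np.round(v,4).tolist() for k,v in c.items()})
c=camera_params("wrist");print({k:np.round(v,4).tolist() for k,v in c.items()})
print(current_time_s(),current_orientation(),current_gripper_width())
E
```

```text
pics
scene {'intrinsics': [[425.1831, 0.0, 250.0389], [0.0, 425.1831, 190.3945], [0.0, 0.0, 1.0]], 'distortion': [-0.1572, 0.0, 0.0, 0.0, 0.0], 'position': [1.3005, 0.1655, 0.748], 'attitude': [[-0.2791, 0.6073, -0.7438], [0.9602, 0.1884, -0.2064], [0.0148, -0.7718, -0.6357]]}
top {'intrinsics': [[412.9356, 0.0, 249.8776], [0.0, 412.9356, 198.4165], [0.0, 0.0, 1.0]], 'distortion': [-0.0117, 0.0, 0.0, 0.0, 0.0], 'position': [0.4913, -0.0275, 0.9649], 'attitude': [[-0.0285, -0.993, 0.1146], [-0.9991, 0.032, 0.0284], [-0.0318, -0.1137, -0.993]]}
{'intrinsics': [[291.0186, 0.0, 253.8437], [0.0, 291.0186, 193.1482], [0.0, 0.0, 1.0]], 'distortion': [-0.0676, 0.0, 0.0, 0.0, 0.0], 'tool_from_camera': [[-0.0004, -0.9556, -0.2946, 0.0754], [1.0, -0.0002, -0.0008, -0.0008], [0.0008, -0.2946, 0.9556, 0.0309], [0.0, 0.0, 0.0, 1.0]]}
0.1 [[ 9.68218666e-01  2.50105183e-01 -1.12690112e-04]
 [ 2.50105159e-01 -9.68218098e-01  1.05976845e-03]
 [ 1.55944976e-04 -1.05427197e-03 -9.99999432e-01]] 0.08566101032010676
```

View pics/scene0.png

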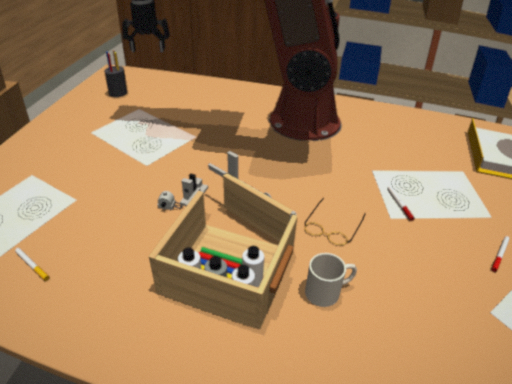

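View pics/top0.png

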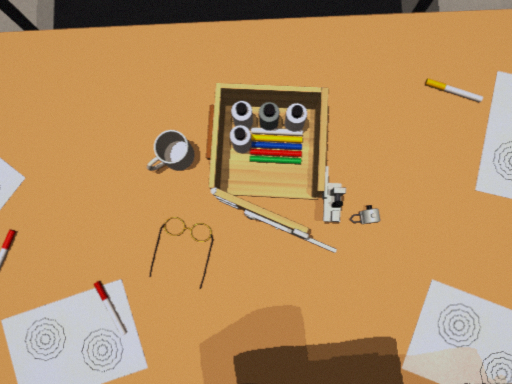

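The scene view shows the gate ajar with the tab at about (232,165). In the top view the hinge is near (214,190), the gate's free edge near (310,233), the bar tip near (335,250), the catch near (335,198), and the counter at (370,215).

```bash
cat > h.py <<'E'
import cv2,numpy as np
from station import *
def cloud(n,d,R=None,t=None):
    c=camera_params(n); K=np.array(c["intrinsics"]);D=np.array(c["distortion"])
    if R is None: R=np.array(c["attitude"]);t=np.array(c["position"])
    v,u=np.mgrid[:384,:512]
    uv=cv2.undistortPoints(np.stack([u,v],-1).reshape(-1,1,2).astype(float),K,D).reshape(384,512,2)
    P=np.concatenate([uv,np.ones((384,512,1))],-1)*d[...,None]
    return P@R.T+t
E
python3 - <<'E'
from h import *
d=np.load("pics/top0.npy"); P=cloud("top",d)
img=cv2.imread("pics/top0.png")
print("table z",np.median(P[300:330,150:190,2]))
m=(P[...,2]>.110)&(P[...,2]<.130)
m[:75]=0;m[260:]=0;m[:,:205]=0;m[:,345:]=0
ys,xs=np.where(m); 
# walls: exclude gate/bar area (below line from hinge)
w=m.copy(); w[187:]=0
print(cv2.minAreaRect(P[w][:,:2].astype(np.float32)*1000), np.median(P[w][:,2]))
g=m.copy(); g[:196]=0
q=P[g]; q=q[:,:]
print(len(q), cv2.minAreaRect(q[:,:2].astype(np.float32)*1000))
t=(P[...,2]>.15)&(P[...,2]<.2); t[:190]=0;t[270:]=0;t[:,:200]=0;t[:,350:]=0
print("tab",np.argwhere(t)[:,::-1].mean(0) if t.any() else 0,P[t].min(0),P[t].max(0),P[t].mean(0),t.sum())
for (u,v) in [(214,190),(327,180),(335,250),(330,205),(338,190),(333,218),(370,215)]: print((u,v),P[v,u].round(4))
c=img[165:265,195:390]; cv2.imwrite("pics/c1.png",cv2.resize(c,None,fx=4,fy=4,interpolation=cv2.INTER_CUBIC))
E
```

```text
table z 0.0003017795476443763
((721.9112548828125, -46.14408874511719), (246.1000518798828, 223.59947204589844), 86.72307586669922) 0.12015935204186456
814 ((536.4423828125, -57.96246337890625), (254.6781463623047, 112.16321563720703), 87.98519134521484)
tab [299.59793814 233.37113402] [ 0.50343525 -0.11118845  0.15012891] [ 0.52139963 -0.08353343  0.18247807] [ 0.51252529 -0.09745661  0.1762088 ] 97
(214, 190) [0.6083 0.07   0.1232]
(327, 180) [ 0.6218 -0.1633  0.1201]
(335, 250) [ 0.4783 -0.1742  0.1092]
(330, 205) [ 0.5729 -0.1721  0.0883]
(338, 190) [ 0.5973 -0.1803  0.1439]
(333, 218) [ 0.544  -0.1739  0.1068]
(370, 215) [ 0.5521 -0.2668  0.0427]
```

View pics/c1.png

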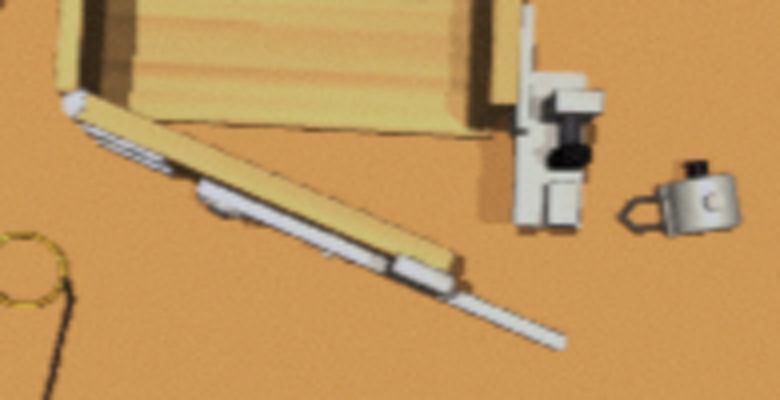

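The crop shows the hinge pin at about (75,103), the tab top at about (425,272), the lip block at about x 548–580, y 182–228, and the black buffer at about (570,150) behind it. Next I fit the crate pose, gate angle and catch position, then check IK.

```bash
cat >> h.py <<'E'
def Rz(a): c,s=np.cos(a),np.sin(a); return np.array([[c,-s,0],[s,c,0],[0,0,1.]])
def Rx(a): c,s=np.cos(a),np.sin(a); return np.array([[1,0,0],[0,c,-s],[0,s,c]])
def tcp_pose(hinge,yaw,q,b,sgn=1,up=0.0):
    """TCP pose holding tab (up: above grip point along tab) at gate q, bar b"""
    G=Rz(yaw-q); B=G@Rx(-b)
    p=np.array([*hinge,0])+G@np.array([-.0135,-.09,.1])+B@np.array([0,-.105,.058+up])
    T=B@np.column_stack([[0,sgn,0],[sgn,0,0],[0,0,-1.]])
    return p-T[:,2]*.155,T
E
python3 - <<'E'
from h import *
d=np.load("pics/top0.npy"); P=cloud("top",d)
U,V=np.meshgrid(range(512),range(384))
z=P[...,2]
def box(u0,u1,v0,v1,z0,z1): return (U>=u0)&(U<=u1)&(V>=v0)&(V<=v1)&(z>z0)&(z<z1)
# wall edges -> yaw
w=P[box(205,332,75,187,.112,.128)]
r=cv2.minAreaRect((w[:,:2]*1000).astype(np.float32)); yaw=np.radians(r[2]-90)
loc=(w-[.72,-.046,0])@Rz(yaw)
print("yaw",yaw,"edges",np.percentile(loc[:,:2],[0,.5,99.5,100],axis=0).round(4).tolist())
g=P[box(218,312,192,240,.108,.128)]
vx,vy,x0,y0=cv2.fitLine((g[:,:2]).astype(np.float32),cv2.DIST_HUBER,0,.003,.001).ravel()
print("gate line yaw",np.arctan2(vx,-vy),x0,y0,len(g))
t=P[box(280,320,220,250,.165,.19)]; print("tab",t.mean(0),cv2.minAreaRect((t[:,:2]*1000).astype(np.float32)))
l=P[box(329,343,205,225,.1,.112)]; loc=(l-[.72,-.046,0])@Rz(yaw)
print("lip loc",np.percentile(loc[:,:2],[2,50,98],axis=0).round(4).tolist(),len(l),np.median(l[:,2]))
bf=P[box(328,348,192,210,.09,.16)]; loc=(bf-[.72,-.046,0])@Rz(yaw)
i=np.argsort(loc[:,0]);print(np.c_[loc[i]][:60:3].round(4).tolist())
E
```

```text
yaw -0.05139674535160273 edges [[-0.1112, -0.1225], [-0.109, -0.1223], [0.1129, 0.1219], [0.1143, 0.1236]]
gate line yaw 2.70895 0.56219184 -0.01874742 904
tab [ 0.5126703  -0.0977569   0.17782036] ((512.8800048828125, -98.2319107055664), (29.920677185058594, 9.916799545288086), 64.47740173339844)
lip loc [[-0.1749, -0.1489], [-0.1629, -0.1408], [-0.1447, -0.1329]] 101 0.10665291708320523
[[-0.1514, -0.1329, 0.0921], [-0.1493, -0.1287, 0.0922], [-0.1491, -0.1432, 0.093], [-0.1488, -0.1478, 0.0908], [-0.1471, -0.1288, 0.0911], [-0.1469, -0.1415, 0.0911], [-0.1468, -0.1436, 0.0907], [-0.1462, -0.145, 0.1292], [-0.1461, -0.1413, 0.1274], [-0.1459, -0.1395, 0.1025], [-0.1457, -0.1377, 0.1008], [-0.1456, -0.1349, 0.1415], [-0.1455, -0.1427, 0.1421], [-0.1452, -0.1451, 0.14], [-0.1451, -0.1287, 0.0922], [-0.1448, -0.1352, 0.0904], [-0.1445, -0.152, 0.0911], [-0.1435, -0.1351, 0.1403], [-0.1434, -0.1371, 0.1399], [-0.1432, -0.1413, 0.1388]]
```

```bash
python3 - <<'E'
from h import *
d=np.load("pics/top0.npy"); P=cloud("top",d); z=P[...,2]
E=[]
for v in range(92,185):
    u=[k for k in range(200,240) if .114<z[v,k]<.126]
    if u: E.append(P[v,u[0],:2])
E=np.array(E,np.float32); vx,vy,x0,y0=cv2.fitLine(E,cv2.DIST_HUBER,0,.003,.001).ravel()
print("left wall yaw",np.arctan(vy/vx),"y at x=.61",y0+vy/vx*(.61-x0),"y at .82",y0+vy/vx*(.82-x0))
E=[]
for u in range(225,320):
    v=[k for k in range(70,110) if .114<z[k,u]<.126]
    if v: E.append(P[v[0],u,:2])
E=np.array(E,np.float32); vx,vy,x0,y0=cv2.fitLine(E,cv2.DIST_HUBER,0,.003,.001).ravel()
print("back yaw",np.arctan(-vx/vy),x0,y0)
H=(.6075,.0725);yaw=-.055;q=.382
for s in(1,-1):
    for b,qq in((0,q),(.16,q),(.16,.05),(0,.05)):
        p,T=tcp_pose(H,yaw,qq,b,s); j=solve_ik(p,T); print(s,b,qq,p.round(3),None if j is None else np.round(j,2))
E
```

```text
left wall yaw -0.08485805 y at x=.61 0.08266946 y at .82 0.06480637
back yaw -0.08593591 0.8290889 -0.057170905
1 0 0.382 [ 0.513 -0.098  0.313] [-0.33  0.36 -0.31  0.9   0.    1.68]
1 0.16 0.382 [ 0.528 -0.067  0.327] [-0.22  0.38 -0.24  0.98 -0.16  1.79]
1 0.16 0.05 [ 0.577 -0.085  0.327] [-0.23  0.45 -0.13  0.97 -0.16  1.44]
1 0 0.05 [ 0.574 -0.12   0.313] [-0.33  0.47 -0.14  0.97  0.    1.34]
-1 0 0.382 [ 0.513 -0.098  0.313] [-0.33  0.36 -0.31  0.9   0.   -1.46]
-1 0.16 0.382 [ 0.528 -0.067  0.327] [-0.22  0.38 -0.24  0.98 -0.16 -1.35]
-1 0.16 0.05 [ 0.577 -0.085  0.327] [-0.23  0.45 -0.13  0.97 -0.16 -1.7 ]
-1 0 0.05 [ 0.574 -0.12   0.313] [-0.33  0.47 -0.14  0.97  0.   -1.8 ]
```

Both wall edges give a yaw of -0.085, so the hinge is at about (0.610, 0.070), the gate at q≈0.355, and the catch sits about 10 mm toward the front (latched q≈0.04). Now I grasp the tab.

```bash
cat >> h.py <<'E'
H=(.610,.070);YAW=-.0853
E
python3 - <<'E'
from h import *
tab=np.array([.5128,-.098])
p,T=tcp_pose(H,YAW,.357,0,1); print(p.round(4)); p[:2]=tab
grip(.055,30)
reach(p+[0,0,.08],T)
sleep(.3)
f0=current_contact_force();print("free",np.round(f0,2),np.round(current_ft_torque(),3),current_gripper_width())
pp,R=current_tcp_pos(),current_orientation()
im,d=grab_frame("wrist"); cv2.imwrite("pics/w1.png",im[:,:,::-1])
M=np.array(camera_params("wrist")["tool_from_camera"]); A=np.eye(4);A[:3,:3]=R;A[:3,3]=pp;A=A@M
P=cloud("wrist",d,A[:3,:3],A[:3,3]); np.save("pics/w1P.npy",P)
z=P[...,2]
m=(z>.168)&(z<.19)&(np.linalg.norm(P[...,:2]-tab,axis=-1)<.035)
t=P[m];print("tab",len(t),t.mean(0).round(4),cv2.minAreaRect((t[:,:2]*1000).astype(np.float32)))
m=(z>.1)&(z<.112)&(np.linalg.norm(P[...,:2]-[.55,-.178],axis=-1)<.03)
if m.any():
    loc=(P[m]-[*H,0])@Rz(YAW); print("lip",m.sum(),np.percentile(loc[:,:2],[3,50,97],axis=0).round(4).tolist())
print(current_time_s())
E
```

```text
[ 0.5143 -0.1005  0.313 ]
free [ 0.15  0.36 -0.19] [-0.032  0.034 -0.019] 0.055103169907449435
tab 605 [ 0.513  -0.0933  0.1772] ((512.2587280273438, -94.67576599121094), (29.90838623046875, 9.091697692871094), 64.55267333984375)
lip 215 [[-0.0378, -0.254], [-0.0305, -0.2429], [-0.0138, -0.2408]]
2.875
```

View pics/w1.png

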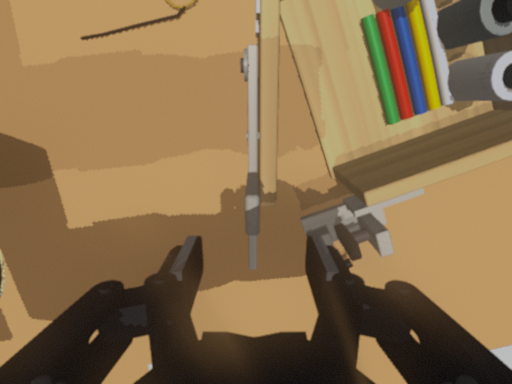

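The wrist picture shows the tab at about (252,200), centred between the open fingers and edge-on as planned. I now descend, pinch and lift.

```bash
python3 - <<'E'
from h import *
p,T=tcp_pose(H,YAW,.36,0,1); p[:2]=[.5127,-.0965]
print(move_linear(p+[0,0,.003],.1,until_force=8), current_tcp_pos().round(4))
grip(.0,40); sleep(.2)
print("w",current_gripper_width(),current_grip_force(),"F",np.round(current_contact_force(),2),current_tcp_pos().round(4))
# lift in steps along the arc, relative to grasp pose
p0,T0=tcp_pose(H,YAW,.36,0,1,.003); off=p-p0+[0,0,.003]; print("off",off)
for b in (.05,.1,.16):
    pb,Tb=tcp_pose(H,YAW,.36,b,1,.003); move_linear(pb+off,.05,Tb)
    print(b,"F",np.round(current_contact_force(),2),np.round(current_ft_torque(),2))
pp,R=current_tcp_pos(),current_orientation()
im,d=grab_frame("wrist"); cv2.imwrite("pics/w2.png",im[:,:,::-1])
im,d=grab_frame("scene"); cv2.imwrite("pics/s2.png",cv2.resize(im[100:250,120:320,::-1],None,fx=3.5,fy=3.5))
print(current_time_s(),current_gripper_width())
E
```

```text
False [ 0.513  -0.0966  0.3165]
w 0.009241300513815456 41.725682616233826 F [-1.95  0.56  6.11] [ 0.5128 -0.0965  0.3163]
off [-1.12441432e-03  3.66905335e-03 -2.60208521e-18]
0.05 F [-2.95 -2.95  4.04] [-0.25  0.5   0.25]
0.1 F [-4.13 -3.58  4.56] [-0.36  0.69  0.14]
0.16 F [-5.08 -3.77  5.2 ] [-0.39  0.76  0.12]
5.7833 0.009474284913090724
```

View pics/s2.png

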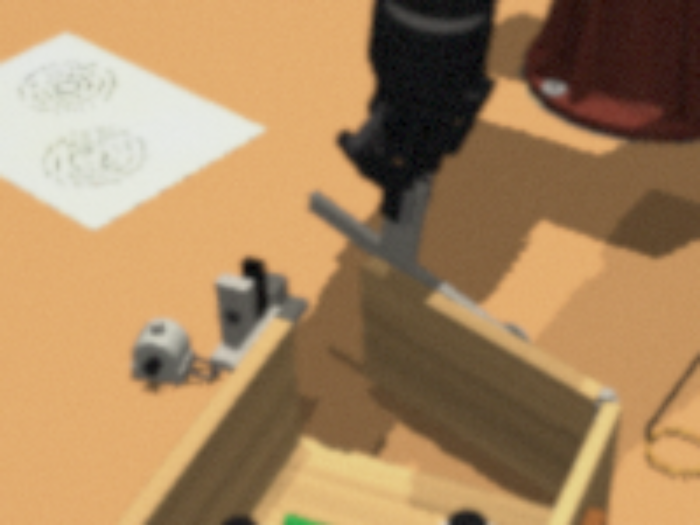

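The scene crop shows the bar gripped and raised, its tip at about (315,200), with the catch clear at about (240,300). I swing it to, then creep onto the buffer with force logging.

```bash
cat >> h.py <<'E'
OFF=np.array([-.00112,.00367,0])
def go(q,b,feed=.05):
    p,T=tcp_pose(H,YAW,q,b,1,.003); move_linear(p+OFF,feed,T)
def fn(q):
    F=np.mean([current_contact_force() for _ in range(3)],axis=0); return F@Rz(YAW-q)
E
python3 - <<'E'
from h import *
for q in (.28,.2,.13,.08): go(q,.16,.06); print(q,fn(q).round(2))
sleep(.2); base=[]
q=.08
while q>.022:
    q-=.002; go(q,.16,.02); sleep(.08); f=fn(q); print(round(q,3),f.round(2),round(current_time_s(),2))
    if q>.062: base.append(f[0]); b0=np.mean(base)
    elif b0-f[0]>9: break
E
```

```text
0.28 [-2.72 -4.75  3.66]
0.2 [-1.84 -4.99  4.3 ]
0.13 [-2.58 -3.95  4.02]
0.08 [-1.89 -3.67  3.12]
0.078 [-4.52 -3.46  4.16] 7.67
0.076 [-4.98 -3.91  5.57] 8.0
0.074 [-4.13 -3.6   5.  ] 8.33
0.072 [-3.59 -4.7   4.91] 8.67
0.07 [-5.56 -3.58  4.45] 9.0
0.068 [-3.36 -4.65  3.9 ] 9.33
0.066 [-4.67 -3.78  4.48] 9.67
0.064 [-4.07 -3.81  2.75] 10.0
0.062 [-4.26 -4.13  3.56] 10.33
0.06 [-4.1  -3.78  4.44] 10.67
0.058 [-4.76 -3.67  4.67] 11.0
0.056 [-3.91 -4.65  4.29] 11.33
0.054 [-3.76 -3.82  4.27] 11.67
0.052 [-3.73 -3.97  3.62] 12.0
0.05 [-3.48 -4.28  4.97] 12.33
0.048 [-3.87 -4.18  4.03] 12.67
0.046 [-4.86 -4.29  4.08] 13.0
0.044 [-3.9  -2.75  4.76] 13.33
0.042 [-5.34 -4.22  4.35] 13.67
0.04 [-5.76 -4.02  5.52] 14.0
0.038 [-6.57 -2.95  5.66] 14.33
0.036 [-8.18 -3.22  6.66] 14.67
0.034 [-9.19 -3.26  7.71] 15.0
0.032 [-9.21 -2.28  8.3 ] 15.33
0.03 [-9.92 -2.22  9.09] 15.67
0.028 [-10.87  -2.62   9.23] 16.0
0.026 [-13.07  -2.33  10.87] 16.33
0.024 [-14.45  -2.77  11.28] 16.67
```

Contact came at q≈0.042, and the press on the bar is now about 8 N. I lower the bar in small steps and watch the vertical force.

```bash
python3 - <<'E'
from h import *
q=.022
go(q,.16,.02); sleep(.1); f0=fn(q); print(f0.round(2), current_tcp_pos().round(4))
b=.16
while b>.001:
    b-=.01; go(q,b,.02); sleep(.06); f=fn(q); print(round(b,3),f.round(2),round(current_time_s(),2))
    if f[2]-f0[2]>7 or f0[0]-f[0]>5: print("STOP");break
im,d=grab_frame("scene"); cv2.imwrite("pics/s3.png",cv2.resize(im[130:230,140:270,::-1],None,fx=5,fy=5,interpolation=cv2.INTER_CUBIC))
E
```

```text
[-13.78  -1.59  11.12] [ 0.5765 -0.0828  0.3299]
0.15 [-13.96  -2.24  11.45] 17.34
0.14 [-14.37  -2.66  12.12] 17.67
0.13 [-13.86  -2.46  11.16] 17.99
0.12 [-14.51  -3.28  11.45] 18.32
0.11 [-14.14  -2.11  11.36] 18.64
0.1 [-14.34  -3.12  11.51] 18.97
0.09 [-14.31  -3.14  10.24] 19.29
0.08 [-13.67  -2.81  11.51] 19.62
0.07 [-14.39  -3.24  11.03] 19.94
0.06 [-13.94  -2.43  11.07] 20.27
0.05 [-13.93  -2.87  10.43] 20.59
0.04 [-13.36  -3.31  11.16] 20.92
0.03 [-13.35  -3.69  10.17] 21.24
0.02 [-13.93  -2.77  10.84] 21.57
0.01 [-12.9   -3.01  10.62] 21.89
-0.0 [-14.54  -1.42  13.53] 22.22
```

View pics/s3.png

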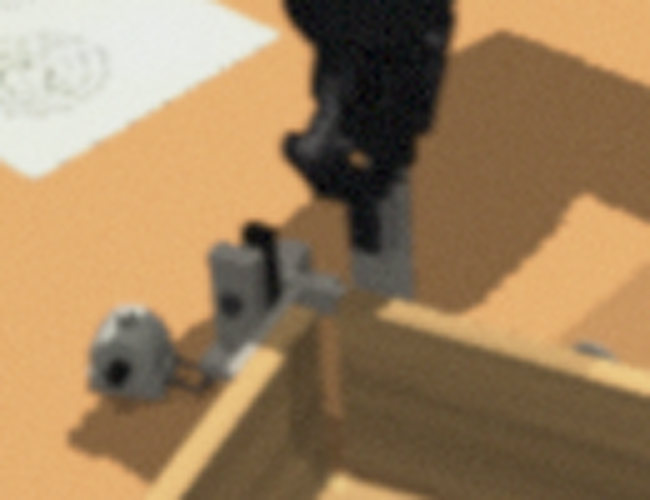

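The crop shows the bar, at about (320,290), lying low and entering the notch between lip and buffer. The final vertical force rise fits it reaching its pin. I ease the push, check that the lip holds it, then release.

```bash
python3 - <<'E'
from h import *
for q in (.03,.038,.042,.046): go(q,0,.02); sleep(.1); print(q,fn(q).round(2))
im,d=grab_frame("top"); cv2.imwrite("pics/t4.png",cv2.resize(im[165:265,195:390,::-1],None,fx=4,fy=4,interpolation=cv2.INTER_CUBIC))
E
```

```text
0.03 [-10.94  -1.49  12.51]
0.038 [-5.9  -2.27  7.61]
0.042 [-2.85 -1.29  5.55]
0.046 [ 4.32 -0.06  4.71]
```

View pics/t4.png

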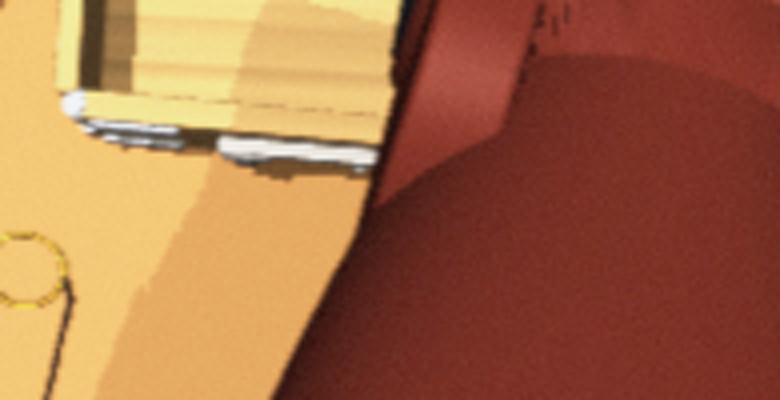

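The arm hides the catch in this view, and the gate's visible part lies along the crate front. The force flipped to a pull of +4 N at q=0.046, so the lip is holding the bar. I return to neutral, release, retract and look.

```bash
python3 - <<'E'
from h import *
go(.043,0,.02); grip(.045); sleep(.3); print(fn(.043).round(2),current_gripper_width())
p=np.array(current_tcp_pos()); print(move_linear(p+[0,0,.12],.1,until_force=10))
reach([.35,-.35,.42],current_orientation())
im,d=grab_frame("top"); P=cloud("top",d)
cv2.imwrite("pics/t5.png",cv2.resize(im[150:260,195:390,::-1],None,fx=4,fy=4,interpolation=cv2.INTER_CUBIC))
m=(P[...,2]>.165)&(P[...,2]<.19);m[:150]=0;m[260:]=0;m[:,:230]=0;m[:,340:]=0
t=P[m];print("tab",t.mean(0).round(4),cv2.minAreaRect((t[:,:2]*1000).astype(np.float32)),"expect",[ (tcp_pose(H,YAW,.04,0)[0]+OFF).round(4)],current_time_s(),current_contact_force())
E
```

```text
[ 0.8  -0.72 -0.33] 0.04479587144051759
False
tab [ 0.5708 -0.1189  0.1776] ((571.4464111328125, -119.122314453125), (28.883258819580078, 10.346250534057617), 84.05664825439453) expect [array([ 0.5711, -0.1181,  0.313 ])] 27.3167 [0.33309564 0.08811514 0.46680448]
```

View pics/t5.png

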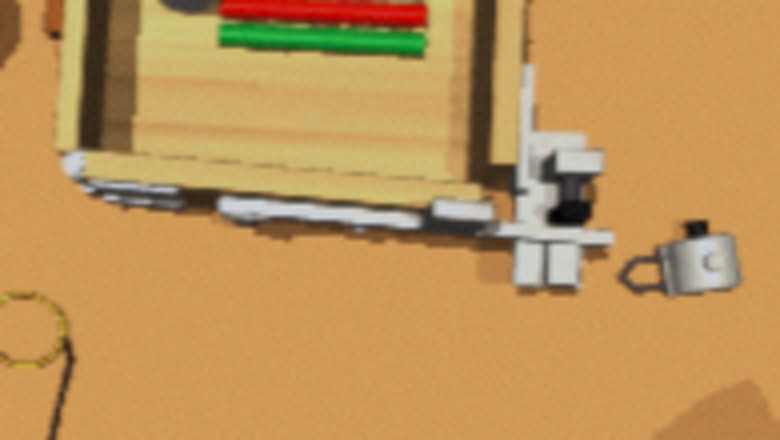

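The picture shows the bar at about (560,235), seated between lip and buffer. The tab top reads 177.6 mm (178 mm when level), the gate is shut, and the bystanders have not moved. I hand it in.

```bash
python3 -c "
from station import *
print(close_job())"
```

```text
the job is handed in; nothing more can be done
None
```

The gate is latched at about q = 0.04 with the bar level behind the lip, the arm is clear, the estimated press on the buffer was about 8 N, and the job was handed in at about 27 s; no verdict came back.

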